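# Find where the sticking cabinet door binds and ease it back free

### The arm

A 6-joint arm with a two-finger parallel gripper is mounted at the origin on the work surface. World frame = base frame: x ahead of the robot, y to its left, z up, the work surface at z = 0. Lengths are in m, angles in rad, forces in N, time in s.
With the tool pointing down it reaches from about 0.3 to 0.875 m from the base axis. Payload 6.4 kg.
Tool frame: the origin (TCP) lies midway between the tips of the shut fingers; the grasp point (between the pads) lies ctrl.grip_depth behind it (ctrl.grip_depth is the distance from the TCP to the grasp point, in m); x points along the fingers, y is the direction in which the jaws open and shut, and the axes are right-handed (so a half turn about x gives the same grasp; the last joint's range is limited). The gripper opens to 85 mm and grips with 20 to 120 N. Pads are 22 mm wide; open, the fingers measure 114 mm over their backs; the gripper's body (76 mm by 85 mm) begins 54 mm behind the grasp point. The pads swing forward as they close: fully open they stand 13 mm farther back than shut.
Start: joints at [-1.489, 0.181, 1.607, -0, 1.354, -0.206], TCP at [0.163, -0.551, 0.231] pointing down, gripper open.
Joint ranges: [-2.99, 2.99], [-0.89, 2.07], [0.3, 2.58], [-1.14, 4.28], [0, 2.63], [-3.12, 3.12]. Speed limits (rad/s): [2.57, 2.57, 3.01, 3.14, 3.14, 3.14].

### API

Orientations are given as a unit quaternion [w, x, y, z].
In Python, from bench import ctrl gives the robot as it stands.
- The arm moves only by the tool carry_out, never from a script. Its argument "motion" is one flat list of numbers, 7 for each row, row after row: the turn, a rotation vector about the tool's x, y, z in degrees, then the shift along the tool's x, y, z in m, then the gripper's target within -1 to 1 (shut at 1, half-way at 0, fully open at -1). A call has 1 to 10 rows; each row shifts and turns the pose as measured when the row begins, along the tool's axes as they then stand; what a row does not reach is not made up. A row lasts 1/10 s, in which the tool goes at most 50 mm and 8.59 degrees, less where a joint would pass 70% of its speed; a pose out of reach is approached as far as the arm can. A call with a gripper value outside its range is refused whole. The fingers move at their own pace and stop on an object; the grip force is fixed at half the most. Time passes only in rows, so rows that do not move let the fingers close. It gives the time, the measured TCP pose, the force and the opening at its end, in the units of the state.
- ctrl.get_obs(): the state, without advancing time (a new reading comes with each control period).
- ctrl.camera(name): name is "scene" or "top" or "wrist"; returns the picture (400x640x3 uint8, blue, green, red); there is no depth.
- ctrl.camera_params(name): a dict with "mtx" (3x3 intrinsics, pixels), "pose" (4x4, takes a point from camera to world coordinates); the wrist camera has in their place "hand_eye" (4x4, takes a point from camera to tool coordinates, whose origin is the TCP and whose axes are the tool frame's). Camera axes: x right, y down, z forward; pixel columns grow to the right and rows downward; lengths in m; the calibration is good to about 2 mm. A picture is of the moment at which its call begins: read the wrist's pose just before it. camera_params takes no time and is no camera call.
- ctrl.hand_in(): hands the job in, once; it reports no verdict.
Trained networks look in the newest picture that a camera, given by its name, has taken for a name from the list of things; names that differ only in an ending like _2 or _b are one class to them, and where a whole thing is asked for, a point or a joint stands for the part that bears it (a point fixed in the world has none). Each returns a list of dicts, best first, with "conf" (0 to 1); they miss things now and then, are a little off and sometimes report something else, mostly with a low value. They report only what shows in the picture. A call takes as long as a camera call.
- ctrl.boxes_of(camera, thing): "point" ([x, y, z] in m, in the coordinates of the camera as it stood for that picture, good to about 4 mm: the middle of the surface that is visible of it).
- ctrl.trace(camera, thing): "pixels" (400x640 bool, what is visible of it).
- ctrl.landmark_of(camera, thing): "point" ([x, y, z] in m, in the coordinates of the camera as it stood for that picture, good to about 4 mm: a listed point, or the origin of a listed thing).
The state is a dict: "time_s": time; "q": joint angles; "dq": joint speeds; "joint_efforts": joint torques, N m; "eef_pos": TCP position; "eef_rot": TCP orientation; "wrist_force": force on the tool from outside, world axes, zero at the start; "torque": the same for the moment, N m; "opening": opening from 0.0 (shut) to 1.0 (fully open).
Only numpy, scipy, OpenCV 4.12 (cv2) and the standard library are available. Lean on these libraries where they do the work, as an engineer would, in place of code of your own. Each camera call takes 0.05 s, during which the arm holds its last target. There are 200 camera calls.

### The job

The sliding door of the clear acrylic cabinet sticks somewhere on its track. Slide it open to the right by its knob, gently, until you feel it start to bind, without forcing it through; then ease it back until it runs free again and leave it standing there, let go and still at least 3 cm open. Leave the two drawers shut, and do not disturb the cartridges, the blue scraper or the orange wedge.

Things in the scene. Friction and masses are not known exactly. Their poses are not given: they have to be found in the camera images.
- shelf: Two-tier bamboo shelf, fixed: 250 deep (x) x 720 wide (y) x 275 mm high. Origin on the worktop under the middle of its front edge; +x points away from the robot, +y to the robot's left. Lower board's top 25 mm up, upper board's underside 260 mm up; both begin at the front edge. A vertical gripper over the door's knob strikes the upper board; lean it 30 to 40 degrees, fingers pointing forward and down under it.
- cabinet_front (a point): Point at the middle of the front's lower edge of a clear acrylic cabinet fixed on the shelf's lower board: 155 deep (x) x 300 wide (y) x 200 mm high. Its axes are the shelf's. Two drawers side by side below; above them a bay whose left half is shut by the sliding door, its right half by a fixed pane behind the door's path.
- door_knob (a point): Centre of the sliding door's knob: a black round head 34 mm in diameter and 22 mm long on a 12 mm neck that points to the robot (axis along the cabinet's x). It stands 35 mm before the door's face, 144 mm above the cabinet's underside and 91 mm below the upper board, 2 mm behind the shelf's front edge. It moves with the door, along the cabinet's y; its axes are the cabinet's.
- door (a joint): How far the sliding door is open, m: 0 shut, growing as it slides right (along the cabinet's -y), at most 0.14. The door is blue-tinted clear acrylic, 152 wide x 96 mm high, 0.25 kg. Away from the tight spot it runs freely with a drag of about 1.5 N and stays where it is left.
- track: Lower track of the door; its origin (middle of the cabinet's front) says nothing of the tight spot. That cannot be seen, only felt: it begins at a different place each time, with the door 50 to 105 mm open; from there the push needed climbs by 1 to 1.5 N per mm, to about 25 N after 20 mm. The door wedges there: slide it back past where the rubbing began to free it.
- left_drawer (a joint): How far the left drawer is open, m: 0 shut, growing towards the robot. Its knob is grey, 26 mm in diameter, 99 mm lower than the door's.
- right_drawer (a joint): How far the right drawer is open, m: 0 shut, growing towards the robot. The same grey knob, 148 mm further right.
- cartridge_a_mid (a point): Closed white sealant cartridge standing on the shelf's lower board to the left (+y) of the cabinet, 49 mm in diameter, 213 mm high, 0.4 kg. Point at its middle, 107 mm up its axis (z).
- cartridge_b_mid (a point): The second cartridge, the same, standing beside the first.
- removal_tool_mid (a point): Blue plastic caulk removal scraper lying on the worktop in front of the shelf, 145 mm long (its x) x 34 mm wide x 14 mm thick. Point half-way up its thickness.
- wedge_mid (a point): Orange hard-silicone finishing wedge lying on the worktop in front of the shelf, 97 mm long (its x) x 62 mm wide x 14 mm thick. Point half-way up its thickness.

How it is judged:
On the way, in this order (a step that is already met when the one before it is completed fails the run):
1. the door is slid open until it binds: it presses on the tight spot with more than 2.5 N (contact force between track and anything else above 2.5 N), for 0.1 s.
2. it is eased back until nothing rubs, still at least 30 mm open (contact force between track and anything else below 0.3 N and value of joint door above 0.03 m), for 0.2 s.
At the end, for the whole second after the job is handed in: The door stands still, clear of the tight spot (nothing rubbing, under 0.3 N) and at least 30 mm open; both drawers are shut (within 10 mm); cartridges, scraper and wedge are within 20 mm of where they were (all of step 2 and velocity of joint door between -0.01 and 0.01 m/s and value of joint each of left_drawer, right_drawer below 0.01 m and distance of each of cartridge_a_mid, cartridge_b_mid, removal_tool_mid, wedge_mid from where it was at the start of the episode below 0.02 m); the robot touches nothing.
It fails at once if the door is forced into the tight spot (over 26 N on it, a push of about 25 N) (contact force between track and anything else above 26 N).
It fails at once if a drawer is pulled open (value of joint any of left_drawer, right_drawer above 0.02 m).
It fails at once if a cartridge, the scraper or the wedge is knocked or moved by more than 30 mm (distance of any of cartridge_a_mid, cartridge_b_mid, removal_tool_mid, wedge_mid from where it was at the start of the episode above 0.03 m).
It also fails if it takes over 38 s, if anything falls off the work surface, if the arm or the gripper's body presses on something with over 40 N, if the wrist force passes 120 N, or if a joint passes its speed limit or range.

## Working session

There is one attempt and no reset: what is moved stays moved. The work goes in short steps, Python scripts to look and compute and a tool call to move; the robot and the scene stay as the last step left them, time stands still between calls to the robot, and variables do not carry over. Pictures are saved under pics/ and viewed, about 8 in all and at most 12, crops included, and the job is handed in when it is done.

Besides the shell and the picture viewer there is one more tool, called after ">>>" as a command line: name --argument value ..., lists and objects as JSON in quotes. carry_out: Moves the arm, as the interface text tells. Its arguments: {"type":"object","properties":{"motion":{"type":"array"}},"required":["motion"]}

```bash
mkdir -p pics; ls; cat > h.py <<'E'
from bench import ctrl
import numpy as np, cv2
from scipy.spatial.transform import Rotation as R
def T():
    o=ctrl.get_obs(); q=o['eef_rot']; M=np.eye(4); M[:3,:3]=R.from_quat([q[1],q[2],q[3],q[0]]).as_matrix(); M[:3,3]=o['eef_pos']; return M
def campose(c):
    p=ctrl.camera_params(c); return T()@np.array(p['hand_eye']) if c=='wrist' else np.array(p['pose'])
def look(c,name=None):
    P=campose(c); im=ctrl.camera(c)
    if name: cv2.imwrite('pics/'+name,im)
    return P,im
def lm(c,t,P,f='landmark_of'):
    return [(round(d['conf'],2),np.round((P@np.append(d['point'],1))[:3],4)) for d in getattr(ctrl,f)(c,t)[:2]]
E
python3 - <<'E'
from h import *
o=ctrl.get_obs(); print({k:np.round(v,3) for k,v in o.items()}); print(ctrl.grip_depth); print(T().round(3))
for c in('scene','top'):
    P,_=look(c,c+'0.png')
    for t in('shelf','cabinet_front','door_knob','cartridge_a_mid','removal_tool_mid','wedge_mid'): print(c,t,lm(c,t,P))
    print(lm(c,'door_knob',P,'boxes_of'))
E
```

```text
pics
{'time_s': np.float64(0.0), 'q': array([-1.489,  0.182,  1.608, -0.   ,  1.354, -0.206]), 'dq': array([ 0.002, -0.001, -0.001, -0.001, -0.001, -0.001]), 'joint_efforts': array([-0.0000e+00, -4.4487e+01, -3.5134e+01, -0.0000e+00,  9.0000e-03,
        0.0000e+00]), 'eef_pos': array([ 0.163, -0.551,  0.23 ]), 'eef_rot': array([ 0.101,  0.7  ,  0.102, -0.7  ]), 'wrist_force': array([-0.413, -0.081,  0.1  ]), 'torque': array([-0.007, -0.071,  0.065]), 'opening': np.float64(0.999)}
0.0187
[[-0.     0.284 -0.959  0.163]
 [ 0.002 -0.959 -0.284 -0.551]
 [-1.    -0.002 -0.     0.23 ]
 [ 0.     0.     0.     1.   ]]
scene shelf [(0.66, array([ 0.6604, -0.0155, -0.0021]))]
scene cabinet_front [(0.93, array([ 0.6929, -0.0708,  0.0262]))]
scene door_knob [(0.87, array([0.6709, 0.0345, 0.1713]))]
scene cartridge_a_mid [(0.97, array([0.7867, 0.1425, 0.1319])), (0.46, array([ 0.5117, -0.2265,  0.0094]))]
scene removal_tool_mid [(0.58, array([0.446 , 0.1396, 0.0065]))]
scene wedge_mid [(0.83, array([ 0.5158, -0.2299,  0.006 ]))]
[(0.94, array([0.6773, 0.0232, 0.175 ]))]
top shelf [(0.65, array([ 0.6607, -0.0156, -0.002 ]))]
top cabinet_front [(0.83, array([ 0.691 , -0.0729,  0.0243]))]
top door_knob [(0.74, array([0.6628, 0.0333, 0.1657]))]
top cartridge_a_mid [(0.97, array([0.785 , 0.1411, 0.1295]))]
top removal_tool_mid [(0.89, array([0.4423, 0.1399, 0.0066])), (0.26, array([0.7869, 0.144 , 0.1255]))]
top wedge_mid [(0.75, array([ 0.5085, -0.2259,  0.0056]))]
[(0.69, array([0.6722, 0.0269, 0.1697])), (0.42, array([ 0.5095, -0.2233,  0.0114]))]
```

View pics/scene0.png

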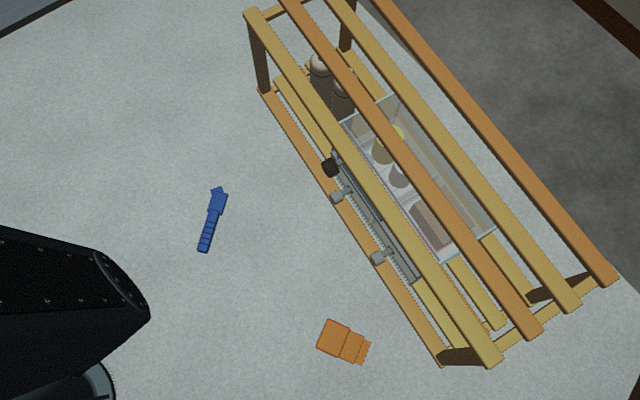

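View pics/top0.png

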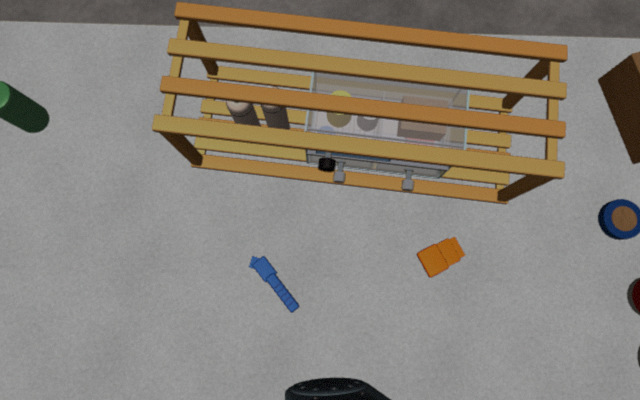

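```bash
cat >> h.py <<'E'
def ray(c,uv,z):
    p=ctrl.camera_params(c);P=np.array(p['pose']);d=P[:3,:3]@np.linalg.inv(p['mtx'])@[*uv,1];o=P[:3,3];return o+d*(z-o[2])/d[2]
def delta(pos,yaw,lean):
    """total turn (deg rotvec, tool frame) and shift in present tool frame, and in the goal tool frame"""
    a,b=np.radians(yaw),np.radians(lean);h=np.array([np.cos(a),np.sin(a),0]);up=np.array([0,0,1.])
    x=np.sin(b)*h-np.cos(b)*up;y=np.array([np.sin(a),-np.cos(a),0]);G=np.c_[x,y,np.cross(x,y)]
    M=T();print('turn',np.degrees(R.from_matrix(M[:3,:3].T@G).as_rotvec()).round(2),'shift now',(M[:3,:3].T@(pos-M[:3,3])).round(4),'goalframe',(G.T@(pos-M[:3,3])).round(4),'goal',pos.round(4))
    return G
E
python3 - <<'E'
from h import *
for z,a,b in((.025,(193,165),(507,202)),(.275,(154,130),(562,178)),(.275,(177,4),(567,46))):
    p,q=ray('top',a,z),ray('top',b,z);d=p-q;print(p,q,np.linalg.norm(d),np.degrees(np.arctan2(-d[0],d[1])))
E
```

```text
[0.69340569 0.33388484 0.025     ] [ 0.62772734 -0.37278709  0.025     ] 0.7097174562916448 -5.3098375435640595
[0.69044923 0.33498063 0.275     ] [ 0.62419944 -0.37016264  0.275     ] 0.708248587558 -5.367311759476549
[0.93318335 0.31551256 0.275     ] [ 0.87014081 -0.39604454  0.275     ] 0.7143443694676509 -5.063071867255706
```

```bash
python3 - <<'E'
from h import *
yaw=-5.3
k=np.array([.667,.034,.169]);h=np.array([np.cos(np.radians(yaw)),np.sin(np.radians(yaw)),0])
x=np.sin(np.radians(40))*h-np.array([0,0,np.cos(np.radians(40))])
delta(k+.0187*x-.15*h+[0,0,.04],yaw,40)
E
```

```text
turn [20.89 39.51  7.6 ] shift now [ 0.0366 -0.4695 -0.5211] goalframe [ 0.227  -0.6294 -0.2136] goal [0.5296 0.0467 0.1947]
```

>>> carry_out --motion '[0,0,0,0,-0.031,-0.035,-1,0,0,0,0,-0.031,-0.035,-1,0,0,0,0,-0.031,-0.035,-1,0,0,0,0,-0.031,-0.035,-1,0,0,0,0,-0.031,-0.035,-1,0,0,0,0,-0.031,-0.035,-1,0,0,0,0,-0.031,-0.035,-1,0,0,0,0,-0.031,-0.035,-1,0,0,0,0,-0.031,-0.035,-1,0,0,0,0,-0.031,-0.035,-1]'

```text
time_s: 1.8
eef_pos: [0.4171, -0.1468, 0.2317]
eef_rot: [0.099, 0.702, 0.095, -0.699]
wrist_force: [0.6, -1.2, -0.2]
opening: 1.003
```

>>> carry_out --motion '[0,0,0,0,-0.031,-0.035,-1,0,0,0,0,-0.031,-0.035,-1,0,0,0,0,-0.031,-0.035,-1,3.5,6.5,1.3,0,0,0,-1,3.5,6.5,1.3,0,0,0,-1,3.5,6.5,1.3,0,0,0,-1,3.5,6.5,1.3,0,0,0,-1,3.5,6.5,1.3,0,0,0,-1,3.5,6.5,1.3,0,0,0,-1]'

```text
time_s: 2.7
eef_pos: [0.5013, -0.0148, 0.2311]
eef_rot: [-0.02, 0.909, -0.049, -0.413]
wrist_force: [0.4, 1.0, 0.9]
opening: 0.999
```

```bash
python3 - <<'E'
from h import *
yaw=-5.3
k=np.array([.667,.034,.169]);h=np.array([np.cos(np.radians(yaw)),np.sin(np.radians(yaw)),0])
x=np.sin(np.radians(40))*h-np.array([0,0,np.cos(np.radians(40))])
print(T().round(3))
delta(k+.0187*x-.12*h,yaw,40)
P,_=look('wrist','w1.png')
for f in('landmark_of','boxes_of'):print(lm('wrist','door_knob',P,f))
print(lm('wrist','cabinet_front',P))
E
```

```text
[[ 0.654 -0.106 -0.749  0.501]
 [-0.072 -0.994  0.077 -0.015]
 [-0.753  0.004 -0.658  0.231]
 [ 0.     0.     0.     1.   ]]
turn [-0.45 -1.14 -0.65] shift now [ 0.0914 -0.0649  0.0113] goalframe [ 0.0923 -0.0639  0.0089] goal [0.5595 0.044  0.1547]
[(0.61, array([0.6679, 0.0312, 0.1688]))]
[(0.74, array([ 0.5107, -0.2255,  0.0115])), (0.68, array([ 0.6995, -0.0167,  0.1794]))]
[(0.68, array([ 0.5101, -0.2256,  0.0071]))]
```

>>> carry_out --motion '[-0.5,-1.1,-0.6,0.03,-0.022,0.004,-1,0,0,0,0.03,-0.021,0.003,-1,0,0,0,0.03,-0.021,0.003,-1,0,0,0,0,0,0,-1]'

```text
time_s: 3.3
eef_pos: [0.5704, 0.0423, 0.1635]
eef_rot: [-0.013, 0.906, -0.041, -0.421]
wrist_force: [-0.6, -0.6, -0.5]
opening: 1.0
```

```bash
python3 - <<'E'
from h import *
yaw=-5.3
P,im=look('wrist','w2.png')
for f in('landmark_of','boxes_of'):print(lm('wrist','door_knob',P,f))
k=np.array([.667,.033,.169]);h=np.array([np.cos(np.radians(yaw)),np.sin(np.radians(yaw)),0])
x=np.sin(np.radians(40))*h-np.array([0,0,np.cos(np.radians(40))])
print(T().round(3),ctrl.get_obs()['wrist_force'])
delta(k+.0187*x,yaw,40)
E
```

```text
[(0.84, array([0.6723, 0.031 , 0.1732]))]
[(0.86, array([ 0.698 , -0.0167,  0.1839]))]
[[ 0.649 -0.088 -0.755  0.571]
 [-0.065 -0.996  0.06   0.04 ]
 [-0.758  0.01  -0.652  0.169]
 [ 0.     0.     0.     1.   ]] [-0.13192627  0.61057566 -0.20746937]
turn [ 0.59 -0.73 -0.27] shift now [ 0.0815 -0.0012 -0.0728] goalframe [ 0.0806 -0.0015 -0.0739] goal [0.679  0.0319 0.1547]
```

View pics/w2.png

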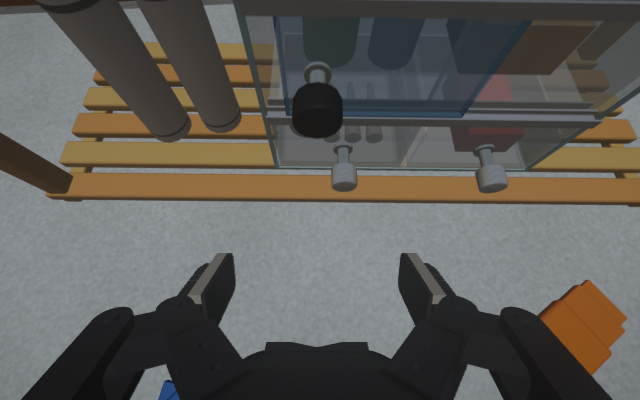

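>>> carry_out --motion '[0.6,-0.7,-0.3,0.015,0,-0.015,-1,0,0,0,0.015,0,-0.015,-1,0,0,0,0.015,0,-0.015,-1,0,0,0,0.015,0,-0.015,-1,0,0,0,0,0,0,-1,0,0,0,0,0,0,-1]'

```text
time_s: 4.05
eef_pos: [0.663, 0.026, 0.1777]
eef_rot: [-0.019, 0.909, -0.044, -0.414]
wrist_force: [1.0, 0.1, 0.2]
opening: 1.0
```

```bash
cat >> h.py <<'E'
def goal(k,yaw=-5.3,lean=40):
    h=np.array([np.cos(np.radians(yaw)),np.sin(np.radians(yaw)),0]);x=np.sin(np.radians(lean))*h-np.array([0,0,np.cos(np.radians(lean))])
    return delta(np.array(k)+.0187*x,yaw,lean)
E
python3 - <<'E'
from h import *
print(T().round(4))
P,im=look('wrist','w3.png')
for f in('landmark_of','boxes_of'):print(lm('wrist','door_knob',P,f))
print(T().round(4)[:3,3])
goal([.667,.033,.169])
E
```

```text
[[ 0.6534 -0.0961 -0.7509  0.663 ]
 [-0.065  -0.9954  0.0708  0.026 ]
 [-0.7543  0.0025 -0.6566  0.1777]
 [ 0.      0.      0.      1.    ]]
[(0.91, array([0.6732, 0.0286, 0.1716]))]
[(0.95, array([0.6953, 0.0033, 0.1732]))]
[0.6623 0.0266 0.1769]
turn [-0.06 -1.   -0.23] shift now [ 0.0273 -0.0069  0.0024] goalframe [ 0.0274 -0.0068  0.002 ] goal [0.679  0.0319 0.1547]
```

View pics/w3.png

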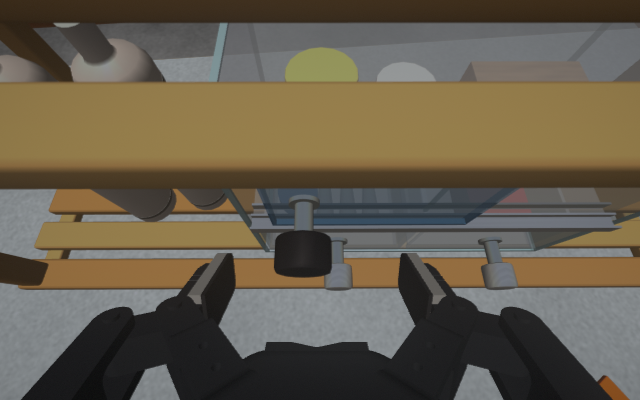

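>>> carry_out --motion '[0,-1,0,0.008,-0.002,0.001,-1,0,0,0,0.008,-0.002,0.001,-1,0,0,0,0.008,-0.002,0,-1,0,0,0,0,0,0,-1,0,0,0,0,0,0,-1]'

```text
time_s: 4.7
eef_pos: [0.6761, 0.0322, 0.1549]
eef_rot: [-0.019, 0.905, -0.044, -0.424]
wrist_force: [0.4, 0.3, 0.5]
opening: 1.001
```

```bash
python3 - <<'E'
from h import *
P,im=look('wrist','w4.png')
for f in('landmark_of','boxes_of'):print(lm('wrist','door_knob',P,f))
print(T().round(4)[:3,3],ctrl.get_obs()['wrist_force'])
goal([.667,.033,.169])
E
```

```text
[(0.9, array([0.6681, 0.029 , 0.1697]))]
[(0.85, array([0.6963, 0.0184, 0.1657]))]
[0.6762 0.0321 0.1555] [ 0.00722942  1.32596572 -0.92362135]
turn [-0.04  0.15 -0.21] shift now [ 0.0025 -0.0001 -0.0016] goalframe [ 0.0025 -0.0001 -0.0016] goal [0.679  0.0319 0.1547]
```

View pics/w4.png

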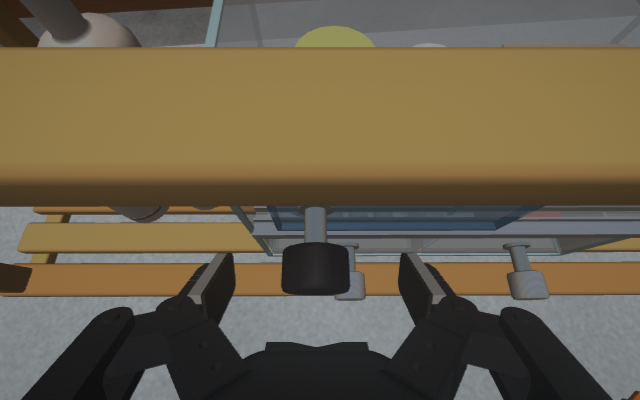

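>>> carry_out --motion '[0,0,0,0.002,0,-0.001,-0.5,0,0,0,0,0,0,-0.2,0,0,0,0,0,0,0,0,0,0,0,0,0,0.05,0,0,0,0,0,0,0.05,0,0,0,0,0,0,0.05]'

```text
time_s: 5.45
eef_pos: [0.6786, 0.0316, 0.1555]
eef_rot: [-0.019, 0.905, -0.044, -0.423]
wrist_force: [0.6, 0.4, 0.6]
opening: 0.478
```

```bash
python3 - <<'E'
from h import *
P,im=look('wrist','w5.png')
print(lm('wrist','door_knob',P))
print(T().round(4)[:3,3],{k:np.round(v,2) for k,v in ctrl.get_obs().items() if k in('wrist_force','opening')})
E
```

```text
[(0.84, array([0.6694, 0.0332, 0.17  ]))]
[0.6786 0.0316 0.1555] {'wrist_force': array([-0.49, -0.15,  0.33]), 'opening': np.float64(0.48)}
```

View pics/w5.png

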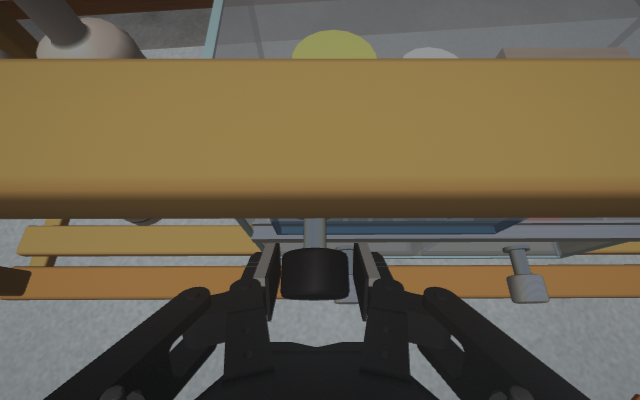

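>>> carry_out --motion '[0,0,0,0,0.002,0,0.05,0,0,0,0,0.003,0,0.05,0,0,0,0,0.003,0,0.05,0,0,0,0,0.003,0,0.05,0,0,0,0,0.003,0,0.05,0,0,0,0,0.003,0,0.05,0,0,0,0,0.003,0,0.05,0,0,0,0,0.003,0,0.05]'

```text
time_s: 6.35
eef_pos: [0.6763, 0.0076, 0.1556]
eef_rot: [-0.019, 0.905, -0.043, -0.423]
wrist_force: [1.4, 1.8, -0.8]
opening: 0.475
```

```bash
cat >> h.py <<'E'
def st(k0=.033):
    o=ctrl.get_obs();M=T();u=np.array([.092,.996,0]);print('t',round(float(o['time_s']),2),'F',np.round(o['wrist_force'],2),'Fslide',round(float(u@o['wrist_force']),2),'op',round(float(o['opening']),3));goal([.667-(M[1,3]-.0316)*-.0924,.033+M[1,3]-.0316,.169])
E
python3 -c "
from h import *
st();P,im=look('wrist','w6.png')
print(lm('wrist','door_knob',P))"
```

```text
t 6.35 F [ 1.4   1.8  -0.78] Fslide 1.92 op 0.475
turn [-0.03  0.06 -0.17] shift now [ 0.0009 -0.0003  0.0002] goalframe [ 0.001  -0.0003  0.0002] goal [0.6768 0.0079 0.1547]
[(0.72, array([0.6691, 0.0089, 0.1723]))]
```

>>> carry_out --motion '[0,0,0,0,0.003,0,0.05,0,0,0,0,0.003,0,0.05,0,0,0,0,0.003,0,0.05,0,0,0,0,0.003,0,0.05,0,0,0,0,0.003,0,0.05,0,0,0,0,0.003,0,0.05,0,0,0,0,0.003,0,0.05]'

```text
time_s: 7.15
eef_pos: [0.6741, -0.0148, 0.1556]
eef_rot: [-0.019, 0.905, -0.043, -0.423]
wrist_force: [2.0, 3.3, 0.1]
opening: 0.474
```

>>> carry_out --motion '[0,0,0,0,0.002,0,0.05,0,0,0,0,0.002,0,0.05,0,0,0,0,0.002,0,0.05,0,0,0,0,0.002,0,0.05]'

```text
time_s: 7.55
eef_pos: [0.6735, -0.0206, 0.1555]
eef_rot: [-0.02, 0.905, -0.041, -0.423]
wrist_force: [4.9, 8.2, -2.6]
opening: 0.473
```

```bash
python3 -c "
from h import *
st()"
```

```text
t 7.55 F [ 4.95  8.15 -2.61] Fslide 8.57 op 0.473
turn [-0.05  0.12  0.08] shift now [ 0.0011 -0.0004  0.    ] goalframe [ 0.0011 -0.0004  0.    ] goal [ 0.6741 -0.0203  0.1547]
```

>>> carry_out --motion '[0,0,0,0,0.002,0,0.05,0,0,0,0,0.001,0,0.05,0,0,0,0,0.001,0,0.05]'

```text
time_s: 7.85
eef_pos: [0.6734, -0.0215, 0.1555]
eef_rot: [-0.021, 0.905, -0.039, -0.423]
wrist_force: [4.2, 7.0, -1.8]
opening: 0.477
```

```bash
python3 -c "
from h import *
st();P,im=look('wrist','w7.png')
print(lm('wrist','door_knob',P));st();im=look('top','t7.png')[1]"
```

```text
t 7.85 F [ 4.22  7.05 -1.8 ] Fslide 7.41 op 0.477
turn [-0.03  0.16  0.34] shift now [ 0.001  -0.0003  0.0001] goalframe [ 0.001  -0.0003  0.0001] goal [ 0.6741 -0.0212  0.1547]
[(0.56, array([ 0.6645, -0.0179,  0.1684]))]
t 7.95 F [ 4.22  5.99 -1.86] Fslide 6.35 op 0.473
turn [-0.04  0.16  0.34] shift now [ 0.001  -0.0003  0.0001] goalframe [ 0.001  -0.0003  0.0001] goal [ 0.6741 -0.0213  0.1547]
```

View pics/w7.png

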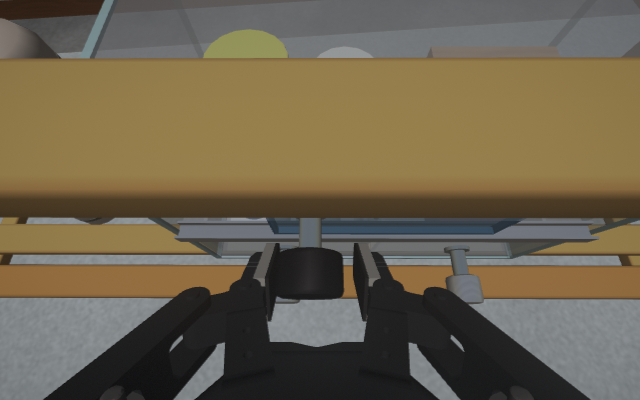

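>>> carry_out --motion '[0,0,-0.3,0.001,0.003,0,0.05,0,0,0,0,0.003,0,0.05,0,0,0,0,0.003,0,0.05]'

```text
time_s: 8.3
eef_pos: [0.6733, -0.0246, 0.1551]
eef_rot: [-0.024, 0.905, -0.033, -0.424]
wrist_force: [10.8, 14.4, -4.5]
opening: 0.471
```

```bash
python3 -c "
from h import *
st()"
```

```text
t 8.3 F [10.77 14.42 -4.47] Fslide 15.35 op 0.471
turn [0.02 0.27 1.16] shift now [ 0.0006 -0.0003 -0.0001] goalframe [ 0.0006 -0.0003 -0.0001] goal [ 0.6738 -0.0243  0.1547]
```

>>> carry_out --motion '[0,0,0,0,-0.002,0,0.05,0,0,0,0,-0.002,0,0.05,0,0,1,0,-0.002,0,0.05,0,0,0,0,-0.002,0,0.05,0,0,0,0,-0.002,0,0.05,0,0,0,0,0,0,0.05]'

```text
time_s: 8.9
eef_pos: [0.674, -0.016, 0.1553]
eef_rot: [-0.019, 0.905, -0.041, -0.424]
wrist_force: [0.2, -0.1, -0.3]
opening: 0.475
```

```bash
python3 -c "
from h import *
st()"
```

```text
t 8.9 F [ 0.2  -0.08 -0.33] Fslide -0.06 op 0.475
turn [0.04 0.23 0.04] shift now [ 0.0008 -0.0003  0.    ] goalframe [ 0.0008 -0.0003  0.    ] goal [ 0.6746 -0.0157  0.1547]
```

>>> carry_out --motion '[0,0,0,0,-0.002,0,0.05,0,0,0,0,-0.002,0,0.05,0,0,0,0,-0.002,0,0.05]'

```text
time_s: 9.2
eef_pos: [0.6746, -0.0109, 0.1553]
eef_rot: [-0.02, 0.905, -0.042, -0.424]
wrist_force: [-1.6, -2.1, 1.1]
opening: 0.475
```

>>> carry_out --motion '[0,0,0,0,-0.002,0,0.05,0,0,0,0,-0.002,0,0.05,0,0,0,0,-0.002,0,0.05]'

```text
time_s: 9.5
eef_pos: [0.6752, -0.0043, 0.1553]
eef_rot: [-0.02, 0.904, -0.042, -0.424]
wrist_force: [-0.5, -1.5, 0.8]
opening: 0.471
```

```bash
python3 -c "
from h import *
st();P,im=look('wrist','w8.png')
print(lm('wrist','door_knob',P))
st()"
```

```text
t 9.5 F [-0.46 -1.46  0.82] Fslide -1.49 op 0.471
turn [-0.02  0.23 -0.  ] shift now [ 0.0008 -0.0003  0.0001] goalframe [ 0.0008 -0.0003  0.0001] goal [ 0.6757 -0.004   0.1547]
[]
t 9.6 F [1.06 0.33 0.17] Fslide 0.42 op 0.471
turn [0.   0.23 0.02] shift now [ 0.0008 -0.0003  0.0001] goalframe [ 0.0008 -0.0003  0.0001] goal [ 0.6757 -0.0037  0.1547]
```

View pics/w8.png

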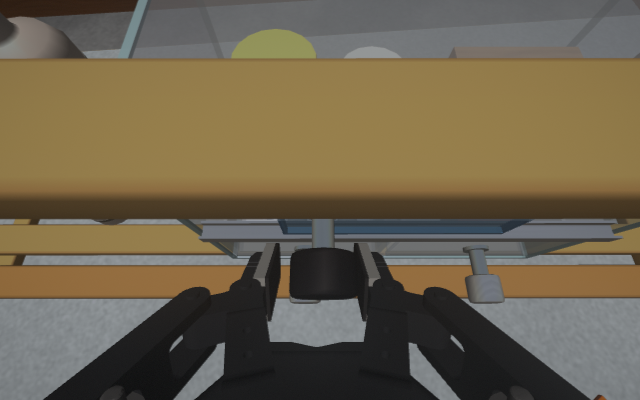

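>>> carry_out --motion '[0,0,0,0,-0.0015,0,0.05,0,0,0,0,0,0,0.05,0,0,0,0,0,0,0.05]'

```text
time_s: 9.9
eef_pos: [0.6754, -0.002, 0.1553]
eef_rot: [-0.02, 0.905, -0.041, -0.424]
wrist_force: [-1.5, -1.5, 0.7]
opening: 0.471
```

```bash
python3 -c "
from h import *
st()"
```

```text
t 9.9 F [-1.5  -1.47  0.69] Fslide -1.6 op 0.471
turn [0.02 0.23 0.04] shift now [ 0.0008 -0.0003  0.0001] goalframe [ 0.0008 -0.0003  0.0001] goal [ 0.6759 -0.0018  0.1547]
```

>>> carry_out --motion '[0,0,0,0,0.002,0,-0.1,0,0,0,0,0,0,-0.4,0,0,0,0,0,0,-0.8,0,0,0,0,0,0,-1,0,0,0,0,0,0,-1,0,0,0,0,0,0,-1]'

```text
time_s: 10.5
eef_pos: [0.6752, -0.0039, 0.1553]
eef_rot: [-0.02, 0.904, -0.041, -0.424]
wrist_force: [0.6, -0.7, -0.4]
opening: 0.998
```

>>> carry_out --motion '[0,0,0,-0.01,0,0.01,-1,0,0,0,-0.013,0,0.015,-1,0,0,0,-0.013,0,0.015,-1,0,0,0,-0.013,0,0.015,-1,0,0,0,-0.013,0,0.015,-1,0,0,0,-0.013,0,0.015,-1,0,0,0,0,0,0,-1,0,0,0,0,0,0,-1]'

```text
time_s: 11.3
eef_pos: [0.5596, 0.0067, 0.1593]
eef_rot: [-0.02, 0.905, -0.041, -0.423]
wrist_force: [0.2, 0.1, 0.2]
opening: 0.998
```

```bash
python3 -c "
from h import *
st()
for c in('scene','top','wrist'):
    P,im=look(c,c+'9.png')
    for t in('door_knob','cartridge_a_mid','removal_tool_mid','wedge_mid'): print(c,t,lm(c,t,P))
"
```

```text
t 11.3 F [0.24 0.09 0.2 ] Fslide 0.11 op 0.998
turn [0.02 0.09 0.05] shift now [ 0.0783 -0.011  -0.0864] goalframe [ 0.0784 -0.0111 -0.0863] goal [0.6767 0.007  0.1547]
scene door_knob [(0.66, array([ 0.6649, -0.0024,  0.1716]))]
scene cartridge_a_mid [(0.69, array([0.7852, 0.1386, 0.1327]))]
scene removal_tool_mid []
scene wedge_mid [(0.72, array([ 0.5136, -0.228 ,  0.0078]))]
top door_knob [(0.93, array([ 0.6608, -0.0064,  0.1661])), (0.52, array([ 0.6924, -0.0726,  0.0244]))]
top cartridge_a_mid [(0.88, array([0.7896, 0.1396, 0.1278]))]
top removal_tool_mid [(0.74, array([0.4392, 0.1388, 0.0057]))]
top wedge_mid [(0.79, array([ 0.5091, -0.2247,  0.0051])), (0.68, array([ 0.6608, -0.0027,  0.1658]))]
wrist door_knob [(0.73, array([ 0.693 , -0.0696,  0.0281])), (0.58, array([ 0.6662, -0.0097,  0.1731]))]
wrist cartridge_a_mid [(0.56, array([0.7872, 0.1419, 0.1321])), (0.24, array([0.7753, 0.207 , 0.1323]))]
wrist removal_tool_mid []
wrist wedge_mid [(0.65, array([ 0.5088, -0.2277,  0.0081]))]
```

View pics/wrist9.png

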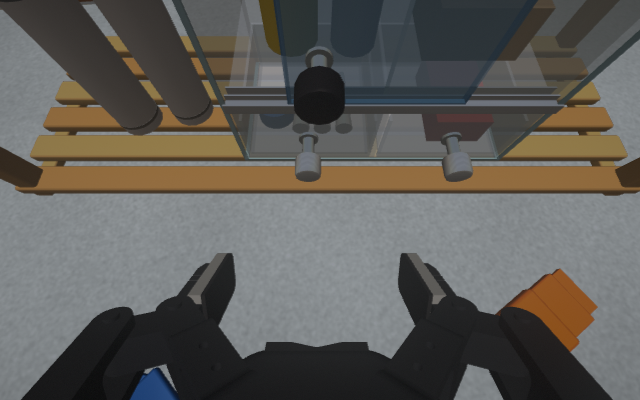

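```bash
python3 -c "
from h import *
print(ctrl.hand_in())"
```

```text
the job is handed in; nothing more can be done
None
```

I slid the door open by its knob until it bound, eased it back until it ran free, let go and withdrew. The job was handed in at about 11.5 s; no verdict is reported.

- **Binding:** I held the knob loosely between the jaws. From about 45 mm open the push rose from around 3 N to about 15 N, well under the 25 N limit, and I stopped there.
- **Easing back:** I brought the door back roughly 15 mm. The drag settled at about 1.5 N, the free-running value.
- **Final opening:** The cameras put the door about 37–41 mm open, which agrees with the arm's travel (about 38 mm).
- **Other things:** The drawers look shut. The wedge, the scraper and the one cartridge that could be compared with the start measure within about 5 mm of where they were. The second cartridge I only saw standing, as I never took a start position for it. The gripper was clear of everything, with no force on the wrist.

**Disagreements:**
- By my estimate the rubbing began a few mm before the stated earliest place of 50 mm. I trusted the drop back to free drag over that figure.
- In the last pictures the networks gave some false hits for the knob and wedge. They also missed the scraper in the scene and wrist pictures, but the top picture showed it.

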